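# Set the bell timer for a glue-up

### The arm

A 7-joint arm with a two-finger parallel gripper is mounted at the origin on a cart in front of the work surface, level with it; the furniture and walls round the work are solid. World frame = base frame: x ahead of the robot, y to its left, z up, the work surface at z = 0. Lengths are in m, angles in degrees, forces in N, time in s.
With the tool pointing down it reaches from about 0.425 to 0.875 m from the base axis. Payload 4.7 kg.
Tool frame: the origin (TCP) lies at the very end of the fingers, on their centre line; the grasp point (between the pads) lies 19 mm behind it; x points along the fingers, z is the direction in which the jaws open and shut, and the axes are right-handed (so a half turn about x gives the same grasp; the last joint's range is limited). The gripper opens to 87 mm and grips with 3 to 60 N. Pads are 19 mm wide; open, the fingers measure 117 mm over their backs; the gripper's body (75 mm by 190 mm) begins 51 mm behind the grasp point.
Start: joints at [64.177, 18.392, -4.016, 83.108, 1.295, 78.541, -3.26], TCP at [0.291, -0.581, 0.223] pointing down, gripper open.
Joint ranges: [-163.93, 163.93], [-17.29, 119.83], [-79.2, 71.16], [3.27, 140.29], [-89.18, 269.18], [5.43, 117.66], [-154.24, 154.24]. Speed limits (degrees/s): [147.25, 147.25, 180, 180, 180, 180, 180].

### API

Orientations are given as [roll, pitch, yaw] about the fixed x, y, z axes, in that order (R = Rz(yaw) Ry(pitch) Rx(roll)).
In Python, from cell import env gives the robot as it stands. The module is installed in compiled form; this text tells all that it offers.
- The arm moves only by the tool drive_tool, never from a script. Its argument "increments" is a list of rows, each a list of 2 entries, a list of its own where there are three numbers: the shift along the tool's x, y, z scaled (see below), then the turn, a rotation vector about the tool's x, y, z scaled (see below). In form: [[[dx, dy, dz], [wx, wy, wz]], ...]. A call has 1 to 10 rows; each row shifts and turns the commanded pose from where the row before left it, along the tool's axes as they then stand; what a row does not reach is not made up. The controller multiplies each number of a shift by 0.04 m and each number of a turn by 120 degrees. A row lasts 1/10 s, in which the tool goes at most 50 mm and 8.59 degrees, less where a joint would pass 70% of its speed; a pose out of reach is approached as far as the arm can. A call with a number of a shift or a turn outside -1 to 1 is refused whole. A call with a gripper value outside its range is refused whole. "hand" is the gripper's target within -1 to 1 (fully open at 1, half-way at 0, shut at -1), set as the call begins (left out, the last holds). The fingers move at their own pace and stop on an object; "squeeze" is the grip in N (left out, the last holds). Time passes only in rows, so rows that do not move let the fingers close. It gives the time, the measured TCP pose, the force and the opening at its end, in the units of the state.
- env.get_obs(): the state, without advancing time (a new reading comes with each control period).
- env.read_camera(name): name is "scene" or "top"; returns a dict with "frame" (400x640x3 uint8, red, green, blue), "fx", "fy", "cx", "cy" (pixels), "R" (3x3) and "t" (3): a world point X has camera coordinates R X + t. Camera axes: x right, y down, z forward; pixel columns grow to the right and rows downward; lengths in m; the calibration is good to about 2 mm. A picture is of the moment at which its call begins. There is no depth.
- env.sign_off(): hands the job in, once; it reports no verdict.
The state is a dict: "time_s": time; "qpos": joint angles; "joint_velocities": joint speeds; "effort": joint torques, N m; "tool_pos": TCP position; "tool_rot": TCP orientation; "force": force on the tool from outside, world axes, zero at the start; "wrist_torque": the same for the moment, N m; "grip_width": finger opening in m.
Only numpy, scipy, OpenCV 4.12 (cv2) and the standard library are available. Lean on these libraries where they do the work, as an engineer would, in place of code of your own. Each camera call takes 0.05 s, during which the arm holds its last target.

### The job

The lid of the oval box is glued and weighted with the plane; now set the bell timer for it. Wind its dial clockwise past the top (30 minute) mark so that the bell is wound, then turn it back down to 20 minutes and let go. The timer is light and the dial stiff, so bear down on the dial while you twist it, or the whole timer spins on its board: keep the timer where it stands, but never lean on it with more than about 3 kg (30 N), and leave everything else on the bench alone.

Things in the scene. Friction and masses are not known exactly. Their poses are not given: they have to be found in the camera images.
- timer: squat round bell timer, off-white case 106 mm across, 76 mm high over its dial bar, 0.26 to 0.44 kg, loose on the glue board on four small rubber feet 44 mm from its axis. Origin: on the dial's axis at the underside of the feet; z up, x to the 15 minute mark, +y to the 0 mark. Feet on board: friction coefficient 0.48 to 0.72, so it spins with the dial unless pressed down centrally with 5 N (good grip) to 11 N (poor grip)
- dial (a joint): dial angle, rad: 0 with the pointer at the 0 mark, growing clockwise seen from above, 0.105 a minute: 2.094 at 20, 3.142 at 30 minutes; hard stop at 3.456 (33 minutes). Stays where it is left (the clockwork is too slow to see). Winding it takes 0.18 N m at the start, 0.28 N m near the top; turning it back 0.05 to 0.09 N m
- dial_grip (a point): on the dial's axis, 64 mm above the timer's underside, halfway up its grip bar. The dial is a rigid black disc 72 mm across, its flat top 52 mm above the timer's underside; across it stands a grip bar with flat parallel sides, 16 mm thick, 60 mm long, 52 to 76 mm high. The point's y axis runs along the bar to the pointer end (white line, white lug), x across the bar, z up
- top_mark (a point): the broad 30 minute mark on the grey top face of the case, 43 mm from the axis, 45 mm above the timer's underside. The minute marks run in a half circle, clockwise from above, 6 degrees a minute: long ones at 0, 10, 20 and 30, middling ones at 5, 15 and 25, short ones between. It belongs to the case, so it shows if the timer slides or spins
- mark_20 (a point): the long 20 minute mark on the top face of the case, 43 mm from the axis, 60 degrees before the top mark
- glued_box: closed oval bent-wood box, 116 x 170 x 66 mm, its lid drying; origin at the centre of its underside; to be left alone
- plane: steel smoothing plane, 51 x 185 x 69 mm, 0.86 kg, lying on the oval box as a weight; origin at the centre of its sole; to be left alone
- glue_bottle: upright squeeze bottle of wood glue, 55 mm across, 160 mm high; origin at the centre of its underside; to be left alone
- glue_board: thin plywood board, 220 x 290 x 6 mm, lying fixed on the bench under the timer; origin at the centre of its underside
- awl: scratch awl with a red-brown turned handle, 166 mm long, 28 mm thick, lying by the crate behind the board; origin under its middle; to be left alone
- lid: spare oval lid of pale bent wood, 80 x 112 x 16 mm, lying at the left; origin at the centre of its underside; to be left alone
- cherry_box: small closed oval box of reddish wood, 64 x 86 x 42 mm, at the left; origin at the centre of its underside; to be left alone
- tack_tin: small open round tin of tacks, 55 mm across, 21 mm high; origin at the centre of its underside; to be left alone
Not all that is in view belongs to the job. Of the things that look like the timer, the larger one is meant.

How it is judged:
By the outcome, as a careful person would: the job done as asked, in the order asked, and still so for the second after the job is handed in, with the robot touching nothing.
It also fails if it takes over 51 s, if anything falls off the work surface, if the arm or the gripper's body presses on something with over 40 N, if the wrist force passes 120 N, or if a joint passes its speed limit or range.

## Working session

There is one attempt and no reset: what is moved stays moved. The work goes in short steps, Python scripts to look and compute and a tool call to move; the robot and the scene stay as the last step left them, time stands still between calls to the robot, and variables do not carry over. Pictures are saved under pics/ and viewed, and the job is handed in when it is done.

Besides the shell and the picture viewer there is one more tool, called as name(argument=value, ...), one argument or row to a line, values as JSON. drive_tool: Moves the arm, as the interface text tells. Shifts and turns lie within -1 to 1; 1 stands for 0.04 m of shift or 120 degrees of turn. Its arguments: {"type":"object","properties":{"increments":{"type":"array"},"hand":{"type":"number"},"squeeze":{"type":"number"}},"required":["increments"]}

```bash
mkdir -p pics; ls
python3 - <<'E'
from cell import env
import cv2,numpy as np
o=env.get_obs()
for k,v in o.items(): print(k,np.round(v,4))
for n in("scene","top"):
    c=env.read_camera(n); cv2.imwrite(f"pics/{n}0.png",c["frame"][:,:,::-1])
    print(n,c["fx"],c["fy"],c["cx"],c["cy"],np.round(c["R"],4).tolist(),np.round(c["t"],4))
E
```

```text
pics
time_s 0.0
qpos [64.177  18.44   -4.0176 83.1748  1.2948 78.5403 -3.2602]
joint_velocities [-0.0228 -0.0081 -0.0071 -0.0416  0.0711 -0.0159 -0.0202]
effort [ 8.00000e-04 -4.91283e+01 -4.03600e-01 -3.12527e+01 -6.42000e-02
  4.38000e-02  2.00000e-04]
tool_pos [ 0.2911 -0.5806  0.2215]
tool_rot [-177.4422   89.89    119.1923]
force [-0.0386  0.4382  0.1722]
wrist_torque [ 0.0337  0.0093 -0.0108]
grip_width 0.0871
scene 508.4126451621852 508.4126451621852 313.9743620735115 201.42416050953435 [[-0.8319, -0.5548, -0.0118], [-0.4239, 0.649, -0.6317], [0.3581, -0.5206, -0.7751]] [0.4302 0.3184 1.3538]
top 436.9774344273285 436.9774344273285 306.44103456469486 199.25667808121386 [[-0.0026, -1.0, -0.0024], [-0.992, 0.0029, -0.1261], [0.1261, 0.0021, -0.992]] [-0.0811  0.5547  1.299 ]
```

View pics/scene0.png

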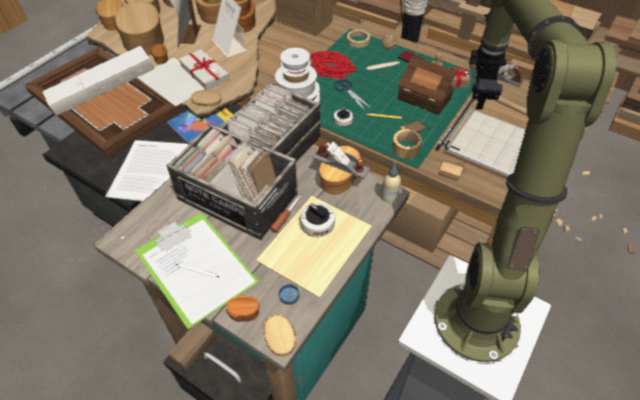

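View pics/top0.png

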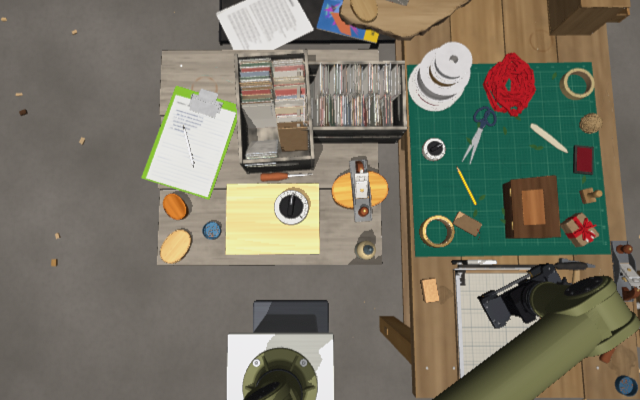

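```bash
cat > h.py <<'E'
import cv2,numpy as np
from scipy.spatial.transform import Rotation as Ro
def ray(c,uv,z):
    R=np.array(c["R"]);t=np.array(c["t"]);C=-R.T@t
    d=R.T@np.array([(uv[0]-c["cx"])/c["fx"],(uv[1]-c["cy"])/c["fy"],1])
    return C+d*(z-C[2])/d[2]
def proj(c,X):
    p=np.array(c["R"])@np.array(X)+np.array(c["t"]);return np.array([c["fx"]*p[0]/p[2]+c["cx"],c["fy"]*p[1]/p[2]+c["cy"]])
def crop(c,u0,v0,w,h,s,name):
    im=c["frame"][v0:v0+h,u0:u0+w,::-1];cv2.imwrite("pics/"+name,cv2.resize(im,None,fx=s,fy=s,interpolation=cv2.INTER_CUBIC))
E
python3 - <<'E'
from cell import env
from h import *
a=env.read_camera("top");b=env.read_camera("scene")
crop(a,265,180,54,54,10,"tz.png");crop(b,290,190,60,55,10,"sz.png")
for n,c,(u0,v0,u1,v1) in(("top",a,(265,180,320,235)),("scene",b,(292,192,345,243))):
    f=c["frame"][v0:v1,u0:u1].astype(int);hsv=cv2.cvtColor(c["frame"],cv2.COLOR_RGB2HSV)[v0:v1,u0:u1]
    m=((hsv[...,1]<60)).astype(np.uint8)
    cs,_=cv2.findContours(m,0,1);k=max(cs,key=cv2.contourArea)
    e=cv2.fitEllipse(cv2.convexHull(k));print(n,"case",e,cv2.boundingRect(k),ray(c,np.array(e[0])+[u0,v0],.03))
    m=(f.max(2)<60).astype(np.uint8);cs,_=cv2.findContours(m,0,1);k=max(cs,key=cv2.contourArea)
    e=cv2.fitEllipse(cv2.convexHull(k));print(n,"dial",e,ray(c,np.array(e[0])+[u0,v0],.058))
E
```

```text
top case ((25.75258445739746, 26.984092712402344), (34.520565032958984, 34.624271392822266), 174.95582580566406) (9, 10, 35, 35) [ 0.53140543 -0.03456991  0.03      ]
top dial ((25.614389419555664, 26.239015579223633), (21.610767364501953, 22.57589340209961), 85.92052459716797) [ 0.53059045 -0.03522228  0.058     ]
scene case ((25.238208770751953, 26.836355209350586), (34.367523193359375, 35.353736877441406), 80.24214172363281) (8, 10, 35, 35) [ 0.52835082 -0.03521262  0.03      ]
scene dial ((24.65815544128418, 22.199337005615234), (17.460979461669922, 21.523738861083984), 99.80889892578125) [ 0.52746617 -0.03108684  0.058     ]
```

View pics/tz.png

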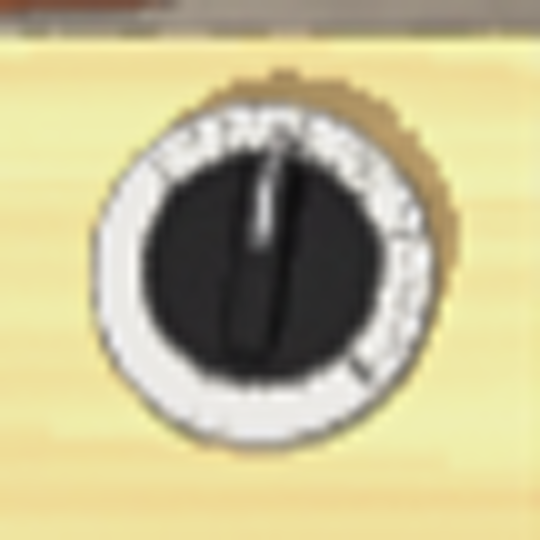

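View pics/sz.png

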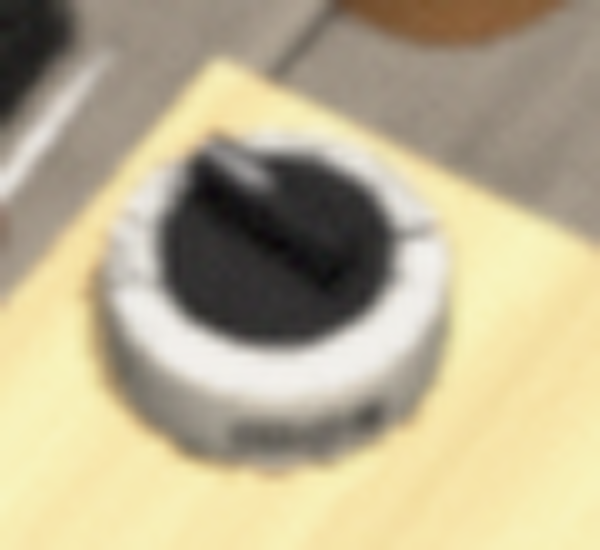

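```bash
cat >> h.py <<'E'
def rect(c,z,x0,y0,half=.06,n=480):
    # bird's eye: up=+x, left=+y
    g=np.linspace(half,-half,n);ys,xs=np.meshgrid(y0+g,x0+g)
    P=np.stack([xs,ys,np.full_like(xs,z)],-1)@np.array(c["R"]).T+np.array(c["t"])
    u=c["fx"]*P[...,0]/P[...,2]+c["cx"];v=c["fy"]*P[...,1]/P[...,2]+c["cy"]
    return cv2.remap(c["frame"],u.astype(np.float32),v.astype(np.float32),cv2.INTER_CUBIC)
def ring(c,z,x0,y0,r0,r1):
    th=np.radians(np.arange(0,360,2));out=[]
    for r in np.linspace(r0,r1,6):
        uv=np.array([proj(c,[x0+r*np.cos(t),y0+r*np.sin(t),z]) for t in th],np.float32)
        out.append(cv2.remap(c["frame"],uv[:,0].reshape(1,-1).copy(),uv[:,1].reshape(1,-1).copy(),1)[0].mean(1))
    return np.mean(out,0)
E
cat > look.py <<'E'
import sys
from cell import env
from h import *
tag=sys.argv[1];x0,y0=.530,-.035
a=env.read_camera("top");b=env.read_camera("scene")
I=[rect(c,z,x0,y0,.06,380) for z in(.051,.082) for c in(a,b)]
for i in I: cv2.circle(i,(190,190),3,(255,0,0),-1)
cv2.imwrite(f"pics/r{tag}.png",np.vstack([np.hstack(I[:2]),np.hstack(I[2:])])[:,:,::-1][:, :].copy() if 0 else cv2.resize(np.vstack([np.hstack(I[:2]),np.hstack(I[2:])])[:,:,::-1],(600,600)))
E
python3 look.py 0
python3 - <<'E'
from cell import env
from h import *
for n in("top","scene"):
    c=env.read_camera(n)
    r=ring(c,.051,.530,-.035,.041,.049);print(n);print([(2*i-360*(i>90),int(r[i])) for i in range(180) if r[i]<np.median(r)-12])
E
```

```text
top
[(2, 210), (12, 204), (14, 189), (16, 197), (24, 208), (26, 196), (28, 205), (42, 205), (44, 195), (46, 203), (-138, 183), (-136, 159), (-134, 159), (-132, 180), (-130, 203), (-120, 210), (-118, 207), (-116, 206), (-114, 211), (-106, 206), (-104, 203), (-102, 207), (-100, 211), (-96, 211), (-78, 198), (-76, 181), (-74, 190), (-72, 210), (-66, 211), (-48, 203), (-46, 194), (-44, 195), (-42, 200), (-40, 206), (-20, 199), (-18, 178), (-16, 166), (-14, 175), (-12, 184), (-10, 178), (-8, 181), (-6, 187), (-4, 199)]
scene
[(30, 203), (32, 199), (34, 199), (36, 198), (38, 197), (40, 197), (42, 196), (44, 192), (46, 189), (48, 189), (50, 192), (52, 200), (-142, 197), (-140, 181), (-138, 183), (-136, 188), (-134, 198), (-48, 205), (-46, 198), (-44, 190), (-42, 180), (-40, 166), (-38, 155), (-36, 150), (-34, 150), (-32, 154), (-30, 155), (-28, 154), (-26, 154), (-24, 156), (-22, 159), (-20, 167), (-18, 175), (-16, 181), (-14, 186), (-12, 191), (-10, 197), (-8, 202)]
```

View pics/r0.png

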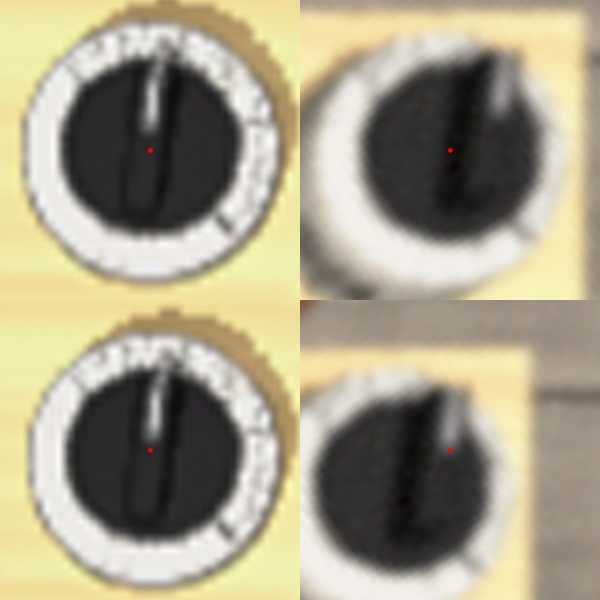

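```bash
cat > fit.py <<'E'
from cell import env
from h import *
from scipy.optimize import least_squares
def run(x0=.531,y0=-.036):
  for n in("top","scene"):
    c=env.read_camera(n);P=[]
    rs=np.arange(.026,.046,.0005)
    for t in np.radians(np.arange(0,360,4)):
        uv=np.array([proj(c,[x0+r*np.cos(t),y0+r*np.sin(t),.058]) for r in rs],np.float32)
        s=cv2.remap(c["frame"],uv[:,:1].copy(),uv[:,1:].copy(),1).reshape(len(rs),3).mean(1)
        k=np.where((s[:-1]<125)&(s[1:]>=125))[0]
        if len(k): 
            k=k[0];r=rs[k]+.0005*(125-s[k])/(s[k+1]-s[k]);P.append([x0+r*np.cos(t),y0+r*np.sin(t)])
    P=np.array(P)
    f=least_squares(lambda q:np.hypot(P[:,0]-q[0],P[:,1]-q[1])-q[2],[x0,y0,.036],loss="soft_l1",f_scale=.0005)
    print(n,len(P),f.x,np.median(abs(f.fun)))
run()
E
python3 fit.py
python3 - <<'E'
from cell import env
from h import *
# white line on the bar top: fit
for n in("top","scene"):
    c=env.read_camera(n)
    I=rect(c,.082,.532,-.036,.04,400).astype(float).mean(2)
    m=np.zeros_like(I);m[30:190,120:290]=1
    yy,xx=np.where((I>90)&(m>0)&(np.hypot(*np.mgrid[-200:200,-200:200])<160))
    if n=="top": cv2.imwrite("pics/bt.png",cv2.resize(I.astype(np.uint8),(400,400)))
    else: cv2.imwrite("pics/bs.png",I.astype(np.uint8))
import subprocess
a=cv2.imread("pics/bt.png");b=cv2.imread("pics/bs.png");g=np.hstack([a,b]).astype(float);g=np.clip(g*2.2,0,255);cv2.imwrite("pics/bb.png",g.astype(np.uint8))
E
```

```text
top 90 [ 0.53069044 -0.03553234  0.03570815] 0.0002876244479703208
scene 86 [ 0.52628403 -0.03122581  0.03575829] 0.00032797360255203134
```

View pics/bb.png

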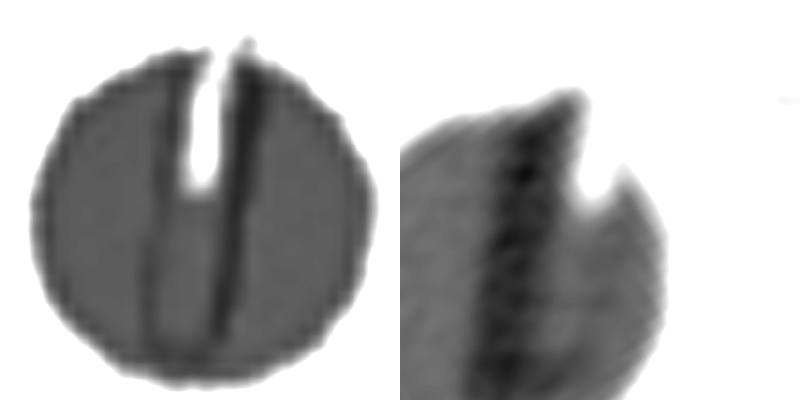

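Run:
```python
from cell import env
from h import *
o=env.get_obs();R=Ro.from_euler("xyz",o["tool_rot"],degrees=True).as_matrix();print(np.round(R,3));z=R[:,2];y=R[:,1]
print("z az",np.degrees(np.arctan2(z[1],z[0])),"y az",np.degrees(np.arctan2(y[1],y[0])))
print(o["tool_pos"])
```

```text
[[ 0.     0.894  0.448]
 [-0.     0.448 -0.894]
 [-1.    -0.     0.   ]]
z az -63.369913755915476 y az 26.63008575670239
[ 0.29132802 -0.58108569  0.22261082]
```

drive_tool(
  increments=[
    [[-1, 0, 0], [0, 0, 0]],
    [[-0.3, 0.82, -0.68], [0, 0, 0]],
    [[0, 0.82, -0.68], [0, 0, 0]],
    [[0, 0.82, -0.68], [0, 0, 0]],
    [[0, 0.82, -0.68], [0, 0, 0]],
    [[0, 0.82, -0.68], [0, 0, 0]],
    [[0, 0.82, -0.68], [0, 0, 0]],
    [[0, 0.82, -0.68], [0, 0, 0]],
  ],
  hand=1,
)

```text
time_s: 1.4
tool_pos: [0.4117, -0.3063, 0.2749]
tool_rot: [6.7, 89.9, -56.7]
force: [0.4, -0.6, 0.4]
grip_width: 0.0872
```

drive_tool(
  increments=[
    [[0, 0.82, -0.68], [0, 0, 0]],
    [[0, 0.82, -0.68], [0, 0, 0]],
    [[0, 0.82, -0.68], [0, 0, 0]],
    [[0, 0.82, -0.68], [0, 0, 0]],
    [[0, 0.82, -0.68], [0, 0, 0]],
    [[0, 0.82, -0.68], [0, 0, 0]],
    [[0, 0.82, -0.68], [0, 0, 0]],
    [[0, 0, 0], [0, 0, 0]],
    [[0, 0, 0], [0, 0, 0]],
  ],
)

```text
time_s: 2.3
tool_pos: [0.5313, -0.0337, 0.2746]
tool_rot: [-32.1, 90.0, -95.3]
force: [-0.1, -0.9, -0.6]
grip_width: 0.0872
```

drive_tool(
  increments=[
    [[0, 0, 0], [-0.07, 0, 0]],
    [[0, 0, 0], [-0.07, 0, 0]],
    [[0, 0, 0], [-0.07, 0, 0]],
    [[0, 0, 0], [-0.07, 0, 0]],
    [[0, 0, 0], [-0.07, 0, 0]],
    [[0, 0, 0], [-0.07, 0, 0]],
    [[0, 0, 0], [-0.07, 0, 0]],
    [[0, 0, 0], [-0.07, 0, 0]],
    [[0, 0, 0], [-0.07, 0, 0]],
  ],
)

```text
time_s: 3.2
tool_pos: [0.5307, -0.0371, 0.2745]
tool_rot: [-110.1, 89.9, -97.7]
force: [-1.0, 0.5, -0.2]
grip_width: 0.0874
```

Run:
```python
from cell import env
from h import *
o=env.get_obs();R=Ro.from_euler("xyz",o["tool_rot"],degrees=True).as_matrix();z=R[:,2]
print(o["time_s"],"z az",np.degrees(np.arctan2(z[1],z[0])),R[:,0],o["tool_pos"],o["qpos"],o["force"])
c=env.read_camera("top")
for p in((237,172),(313,172),(366,190),(366,262),(360,222)): print(p,ray(c,p,0.0)[:2],ray(c,p,.13)[:2])
```

```text
3.2 z az 12.386979884613496 [-1.36477374e-04 -1.01030266e-03 -9.99999480e-01] [ 0.53072215 -0.03706016  0.27454901] [ 34.54181623   4.69742311 -35.24329601  94.23516857   2.79401674
  81.94344967  11.38401993] [-1.04623384  0.45083792 -0.18075457]
(237, 172) [0.64634576 0.13665272] [0.62145312 0.11540512]
(313, 172) [ 0.64561814 -0.10347764] [ 0.62079514 -0.10174327]
(366, 190) [ 0.5876681  -0.26968183] [ 0.56839127 -0.25204067]
(366, 262) [ 0.36380112 -0.26526008] [ 0.36594977 -0.24804212]
(360, 222) [ 0.48707343 -0.24902829] [ 0.47742415 -0.23336381]
```

drive_tool(
  increments=[
    [[0, 0, 0], [-0.07, 0, 0]],
    [[0, 0, 0], [-0.07, 0, 0]],
    [[0, 0, 0], [-0.07, 0, 0]],
    [[0, 0, 0], [-0.07, 0, 0]],
    [[0, 0, 0], [-0.07, 0, 0]],
    [[0, 0, 0], [-0.07, 0, 0]],
    [[0, 0, 0], [-0.07, 0, 0]],
    [[0, 0, 0], [-0.07, 0, 0]],
    [[0, 0, 0], [-0.033, 0, 0]],
  ],
  hand=-0.1,
)

```text
time_s: 4.15
tool_pos: [0.5308, -0.0367, 0.2745]
tool_rot: [176.8, 89.9, -99.9]
force: [0.9, -0.3, 0.3]
grip_width: 0.0395
```

drive_tool(
  increments=[
    [[1, 0, 0], [0, 0, 0]],
    [[1, 0, 0], [0, 0, 0]],
    [[1, 0, 0], [0, 0, 0]],
    [[0.7, 0, 0], [0, 0, 0]],
    [[0, 0, 0], [0, 0, 0]],
  ],
)

```text
time_s: 4.65
tool_pos: [0.5275, -0.0364, 0.1226]
tool_rot: [92.3, 89.5, 175.4]
force: [-0.9, 0.1, 0.3]
grip_width: 0.0388
```

```bash
cat >> h.py <<'E'
def st(o):
    R=Ro.from_euler("xyz",o["tool_rot"],degrees=True).as_matrix();z=R[:,2]
    print("t",o["time_s"],"az",round(np.degrees(np.arctan2(z[1],z[0])),2),"ax",np.round(R[:,0],4),"pos",np.round(o["tool_pos"],4),"F",np.round(o["force"],1),"M",np.round(o["wrist_torque"],2),"w",np.round(o["grip_width"],4),"q7",round(o["qpos"][6],1))
    return R
E
python3 - <<'E'
from cell import env
from h import *
o=env.get_obs();st(o)
for n in("top","scene"):
    c=env.read_camera(n);u,v=proj(c,o["tool_pos"]);print(n,u,v)
    crop(c,int(u)-40,int(v)-30,80,60,9,f"g_{n}.png");print(int(u)-40,int(v)-30)
E
```

```text
t 4.65 az 83.14 ax [-8.1e-03  7.0e-04 -1.0e+00] pos [ 0.5275 -0.0364  0.1226] F [-0.9  0.1  0.3] M [ 0.12 -0.13  0.  ] w 0.0388 q7 78.0
top 290.1575403514015 204.81486386594463
250 174
scene 317.4920178827175 199.2724755218376
277 169
```

View pics/g_top.png

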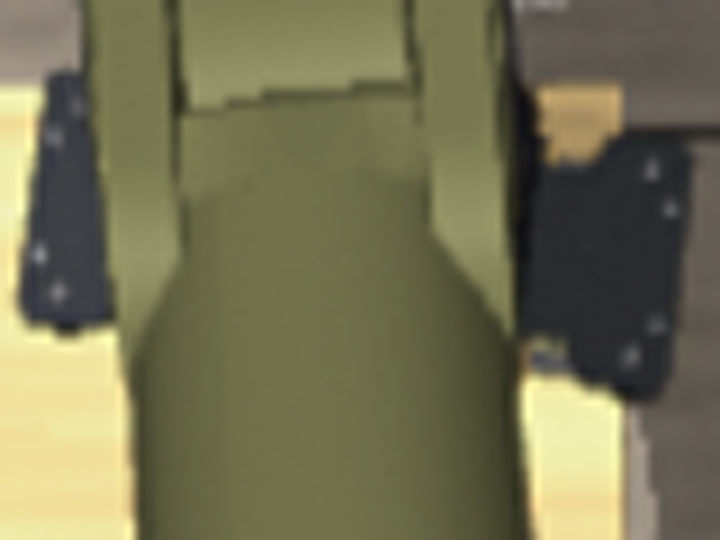

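View pics/g_scene.png

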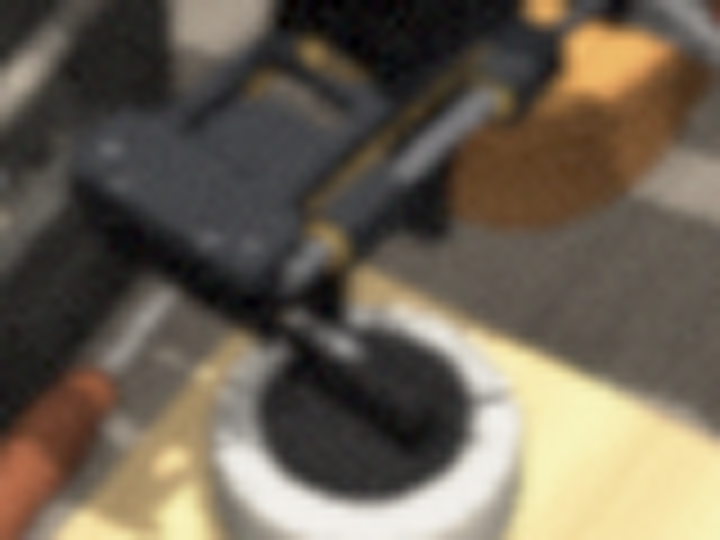

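drive_tool(
  increments=[
    [[0.7, 0, 0], [0, 0, 0]],
    [[0, 0, 0], [0, 0, 0]],
    [[0, 0, 0], [0, 0, 0]],
  ],
)

```text
time_s: 5.05
tool_pos: [0.5319, -0.0352, 0.1002]
tool_rot: [-101.3, 89.9, -18.0]
force: [0.7, -0.5, 0.1]
grip_width: 0.039
```

```bash
cat > see.py <<'E'
import sys
from cell import env
from h import *
o=env.get_obs();R=st(o);p=np.array(o["tool_pos"]);w=o["grip_width"]
c=env.read_camera("scene");u0,v0=287,180;s=12
im=cv2.resize(c["frame"][v0:v0+48,u0:u0+64,::-1],None,fx=s,fy=s,interpolation=cv2.INTER_CUBIC)
im=np.clip(im.astype(float)*1.6,0,255).astype(np.uint8)
def d(X,col):
    q=(proj(c,X)-[u0,v0]+.5)*s;cv2.circle(im,tuple(int(k) for k in q),3,col,-1)
for a in(-1,1):
    for yy in(-.0095,.0095):
        for zz in(w/2,w/2+.015): d(p+R@[0,yy,a*zz],(0,0,255) if a>0 else (255,0,0))
cv2.imwrite(f"pics/{sys.argv[1]}.png",im)
E
python3 see.py s1
```

```text
t 5.05 az 83.34 ax [ 1.6e-03 -5.0e-04 -1.0e+00] pos [ 0.5319 -0.0352  0.1002] F [ 0.7 -0.5  0.1] M [ 0.16 -0.13  0.03] w 0.039 q7 77.0
```

View pics/s1.png

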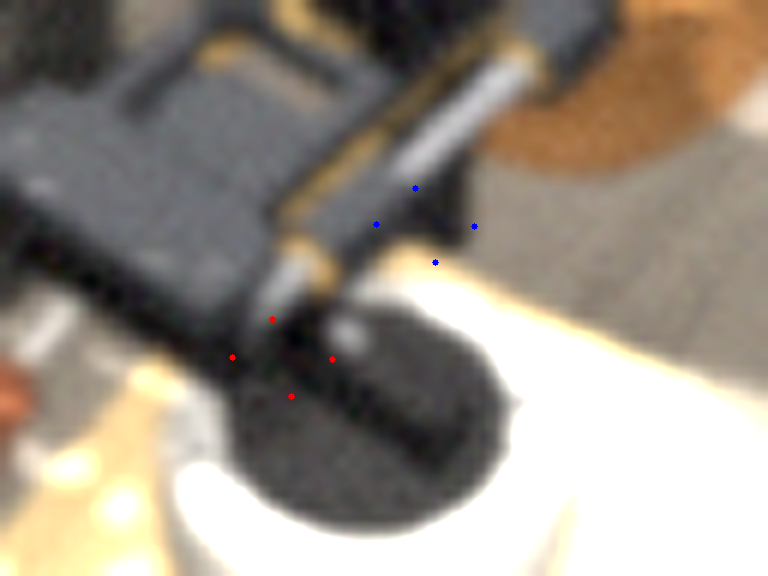

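drive_tool(
  increments=[
    [[0.45, 0, 0], [0, 0, 0]],
    [[0.45, 0, 0], [0, 0, 0]],
    [[0, 0, 0], [0, 0, 0]],
    [[0, 0, 0], [0, 0, 0]],
  ],
)

```text
time_s: 5.5
tool_pos: [0.532, -0.0349, 0.0639]
tool_rot: [-93.7, 89.9, -10.3]
force: [0.4, -0.3, 1.1]
grip_width: 0.039
```

drive_tool(
  increments=[
    [[0, 0, 0], [0, 0, 0]],
    [[0, 0, 0], [0, 0, 0]],
    [[0, 0, 0], [0, 0, 0]],
    [[0, 0, 0], [0, 0, 0]],
  ],
  hand=-0.52,
  squeeze=3,
)

```text
time_s: 5.9
tool_pos: [0.5314, -0.0349, 0.0629]
tool_rot: [-110.7, 90.0, -27.3]
force: [0.4, 0.2, -0.5]
grip_width: 0.0224
```

```bash
python3 see.py s2
```

```text
t 5.9 az 83.4 ax [ 6.e-04 -3.e-04 -1.e+00] pos [ 0.5314 -0.0349  0.0629] F [ 0.4  0.2 -0.5] M [ 0.09 -0.12 -0.07] w 0.0224 q7 75.4
```

View pics/s2.png

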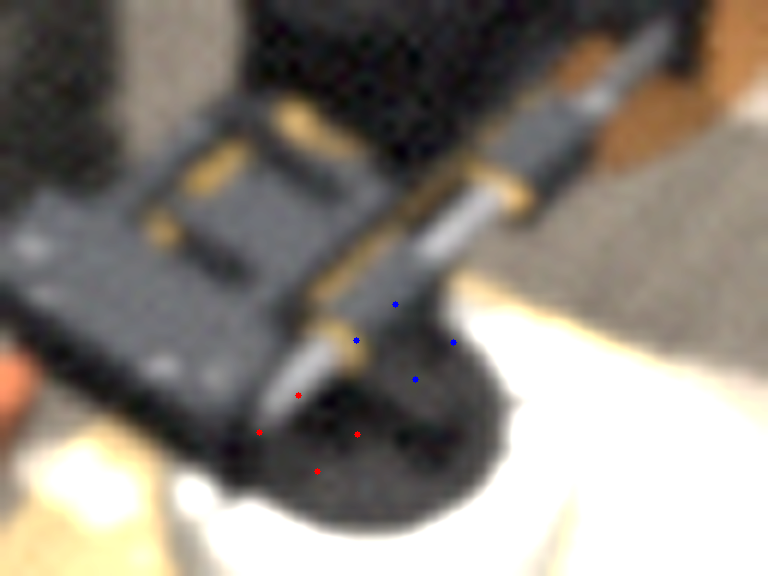

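drive_tool(
  increments=[
    [[0.1, 0, 0], [0, 0, 0]],
    [[0.03, 0, 0], [0, 0, 0]],
    [[0, 0, 0], [0, 0, 0]],
    [[0, 0, 0], [0, 0, 0]],
  ],
)

```text
time_s: 6.35
tool_pos: [0.5316, -0.0348, 0.0584]
tool_rot: [-126.2, 90.0, -42.8]
force: [-2.6, 0.0, 8.7]
grip_width: 0.0211
```

drive_tool(
  increments=[
    [[0, 0, 0], [0, 0, 0]],
    [[0, 0, 0], [0, 0, 0]],
    [[0, 0, 0], [0, 0, 0]],
  ],
  hand=-1,
  squeeze=4,
)

```text
time_s: 6.65
tool_pos: [0.5321, -0.034, 0.0584]
tool_rot: [-67.2, 89.9, 16.3]
force: [-1.3, 1.8, 7.5]
grip_width: 0.0163
```

Run:
```python
from cell import env
from h import *
st(env.get_obs())
```

```text
t 6.65 az 83.41 ax [ 1.7e-03  5.0e-04 -1.0e+00] pos [ 0.5321 -0.034   0.0584] F [-1.3  1.8  7.5] M [ 0.44  0.11 -0.01] w 0.0163 q7 75.1
```

drive_tool(
  increments=[
    [[0.02, 0.02, 0.02], [0, 0, 0]],
    [[0, 0, 0], [0, 0, 0]],
    [[0, 0, 0], [0, 0, 0]],
  ],
  squeeze=30,
)

```text
time_s: 6.95
tool_pos: [0.5321, -0.0339, 0.0584]
tool_rot: [-96.7, 89.8, -13.4]
force: [-1.1, 0.5, 11.1]
grip_width: 0.0156
```

Run:
```python
from cell import env
from h import *
st(env.get_obs())
```

```text
t 6.95 az 83.38 ax [ 3.1e-03 -7.0e-04 -1.0e+00] pos [ 0.5321 -0.0339  0.0584] F [-1.1  0.5 11.1] M [ 0.19  0.22 -0.05] w 0.0156 q7 75.0
```

drive_tool(
  increments=[
    [[0.04, 0, 0], [0, 0, 0]],
    [[0, 0, 0], [0, 0, 0]],
    [[0, 0, 0], [0.03, 0, 0]],
    [[0, 0, 0], [0.03, 0, 0]],
    [[0, 0, 0], [0.03, 0, 0]],
    [[0, 0, 0], [0, 0, 0]],
  ],
)

```text
time_s: 7.55
tool_pos: [0.5321, -0.0344, 0.0583]
tool_rot: [-113.0, 89.8, -40.5]
force: [-5.9, -0.3, 21.5]
grip_width: 0.0159
```

```bash
python3 see.py s3
```

```text
t 7.55 az 72.52 ax [ 0.0027 -0.0023 -1.    ] pos [ 0.5321 -0.0344  0.0583] F [-5.9 -0.3 21.5] M [-0.05  1.24 -0.12] w 0.0159 q7 64.6
```

View pics/s3.png

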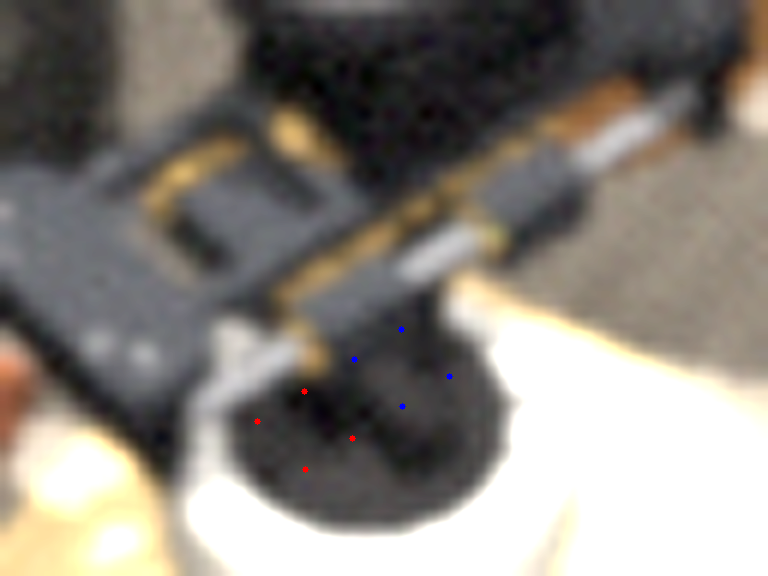

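drive_tool(
  increments=[
    [[0, 0.03, 0], [0.03, 0, 0]],
    [[0, 0, 0], [0.04, 0, 0]],
    [[0, 0, 0], [0.04, 0, 0]],
    [[0, 0, 0], [0.04, 0, 0]],
    [[0, 0, 0], [0.04, 0, 0]],
  ],
)

```text
time_s: 8.1
tool_pos: [0.5316, -0.0352, 0.0583]
tool_rot: [-90.8, 89.7, -41.2]
force: [-3.4, -3.6, 19.5]
grip_width: 0.0156
```

```bash
python3 see.py s4
```

```text
t 8.1 az 49.6 ax [ 0.0041 -0.0036 -1.    ] pos [ 0.5316 -0.0352  0.0583] F [-3.4 -3.6 19.5] M [-0.62  0.89  0.21] w 0.0156 q7 42.6
```

View pics/s4.png

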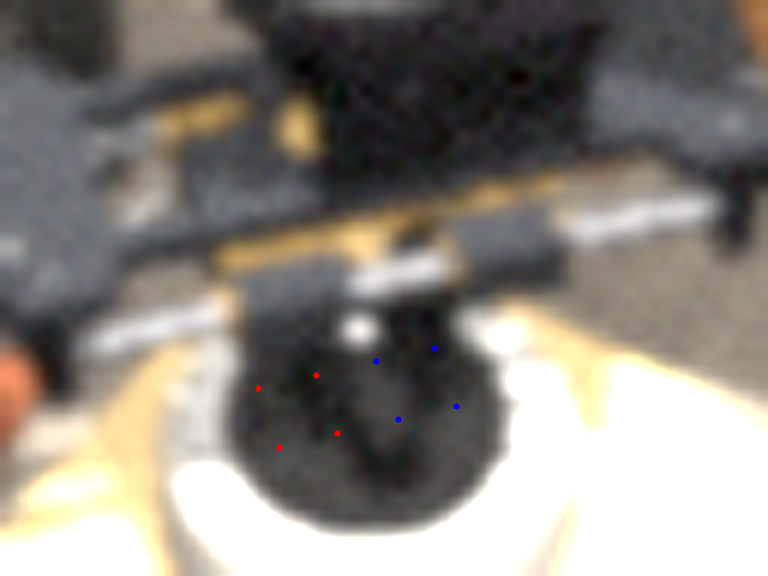

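drive_tool(
  increments=[
    [[0, 0, -0.015], [0.04, 0, 0]],
    [[0, 0, -0.01], [0.04, 0, 0]],
    [[0, 0, -0.005], [0.04, 0, 0]],
    [[0, 0, -0.005], [0.04, 0, 0]],
    [[0, 0, -0.005], [0.04, 0, 0]],
  ],
)

```text
time_s: 8.65
tool_pos: [0.5306, -0.0359, 0.0583]
tool_rot: [-56.5, 89.7, -30.8]
force: [-2.6, -2.1, 18.7]
grip_width: 0.016
```

```bash
python3 see.py s5
```

```text
t 8.65 az 25.61 ax [ 0.0047 -0.0028 -1.    ] pos [ 0.5306 -0.0359  0.0583] F [-2.6 -2.1 18.7] M [-0.5   0.69  0.23] w 0.016 q7 19.7
```

View pics/s5.png

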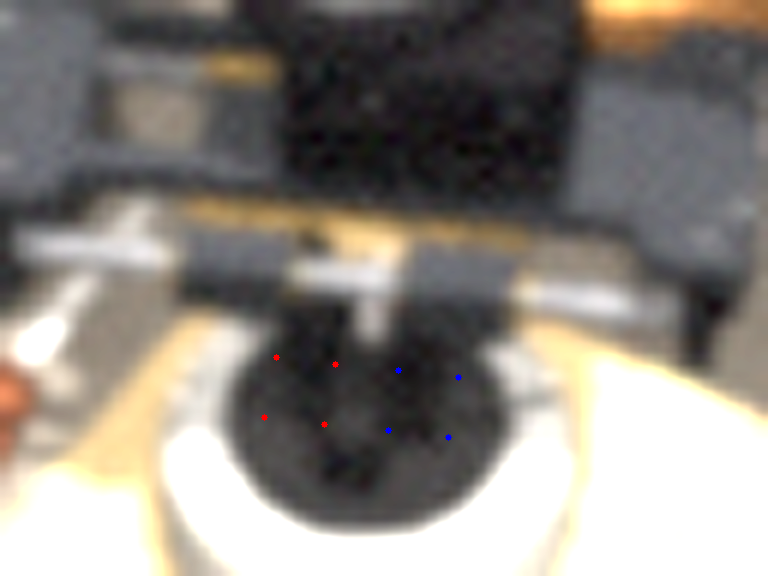

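drive_tool(
  increments=[
    [[0, 0, -0.01], [0.04, 0, 0]],
    [[0, 0, -0.01], [0.04, 0, 0]],
    [[0, 0, -0.005], [0.04, 0, 0]],
    [[0, 0, -0.005], [0.04, 0, 0]],
    [[0, 0, -0.005], [0.04, 0, 0]],
    [[0, 0, -0.005], [0.04, 0, 0]],
  ],
)

```text
time_s: 9.3
tool_pos: [0.5294, -0.0361, 0.0583]
tool_rot: [-21.3, 89.7, -24.5]
force: [-1.7, -2.0, 17.9]
grip_width: 0.0159
```

```bash
python3 see.py s6
```

```text
t 9.3 az -3.18 ax [ 0.0054 -0.0025 -1.    ] pos [ 0.5294 -0.0361  0.0583] F [-1.7 -2.  17.9] M [-0.39  0.52  0.26] w 0.0159 q7 -8.0
```

View pics/s6.png

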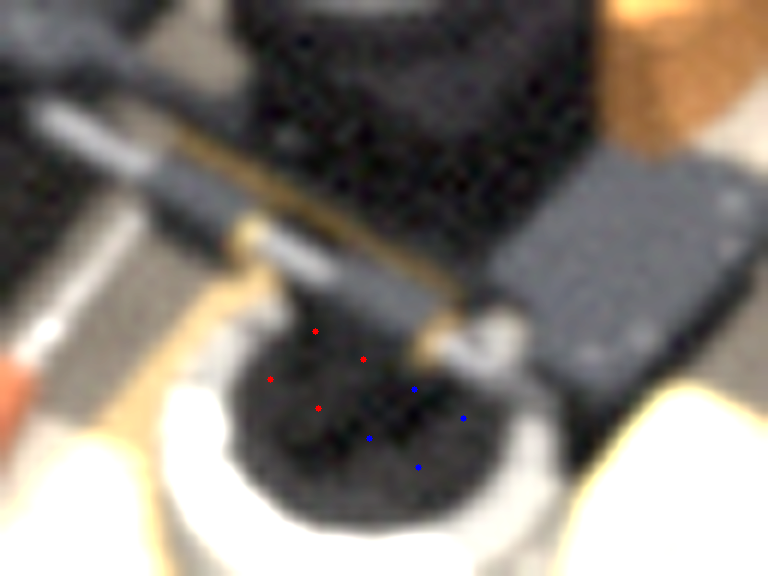

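drive_tool(
  increments=[
    [[0, 0, -0.005], [0.04, 0, 0]],
    [[0, 0, -0.005], [0.04, 0, 0]],
    [[0, 0, -0.005], [0.04, 0, 0]],
    [[0, 0, -0.005], [0.04, 0, 0]],
    [[0, 0, -0.005], [0.04, 0, 0]],
    [[0, 0, -0.005], [0.04, 0, 0]],
  ],
)

```text
time_s: 9.95
tool_pos: [0.5282, -0.0357, 0.0583]
tool_rot: [8.9, 89.7, -23.0]
force: [-2.1, -1.4, 17.0]
grip_width: 0.0156
```

```bash
python3 see.py s7
```

```text
t 9.95 az -31.97 ax [ 0.0054 -0.0023 -1.    ] pos [ 0.5282 -0.0357  0.0583] F [-2.1 -1.4 17. ] M [-0.36  0.64  0.25] w 0.0156 q7 -35.9
```

View pics/s7.png

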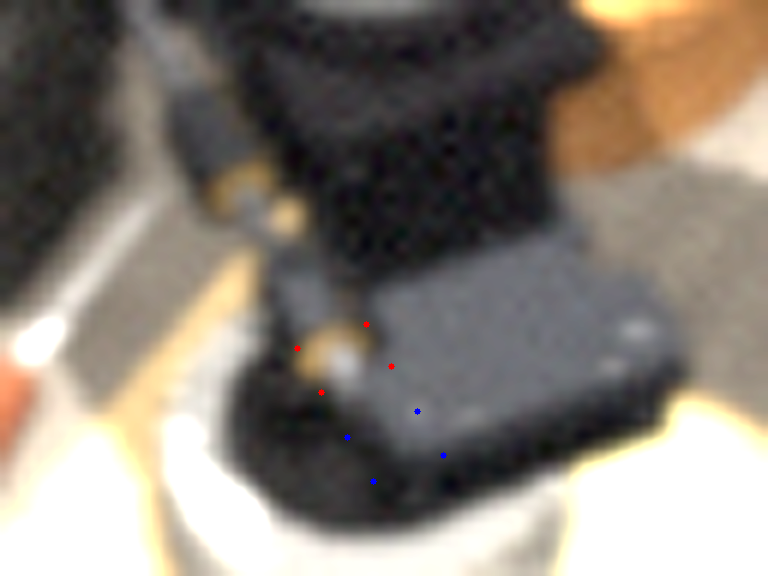

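drive_tool(
  increments=[
    [[0, 0, -0.005], [0.04, 0, 0]],
    [[0, 0, -0.005], [0.04, 0, 0]],
    [[0, 0, -0.005], [0.04, 0, 0]],
    [[0, 0, -0.005], [0.04, 0, 0]],
    [[0, 0, -0.002], [0.02, 0, 0]],
    [[0, 0, 0], [0, 0, 0]],
  ],
)

```text
time_s: 10.6
tool_pos: [0.5275, -0.0351, 0.0583]
tool_rot: [31.9, 89.7, -21.6]
force: [-2.8, -1.5, 17.2]
grip_width: 0.0157
```

```bash
python3 see.py s8
```

```text
t 10.6 az -53.45 ax [ 0.0054 -0.0021 -1.    ] pos [ 0.5275 -0.0351  0.0583] F [-2.8 -1.5 17.2] M [-0.31  0.64  0.08] w 0.0157 q7 -56.8
```

View pics/s8.png

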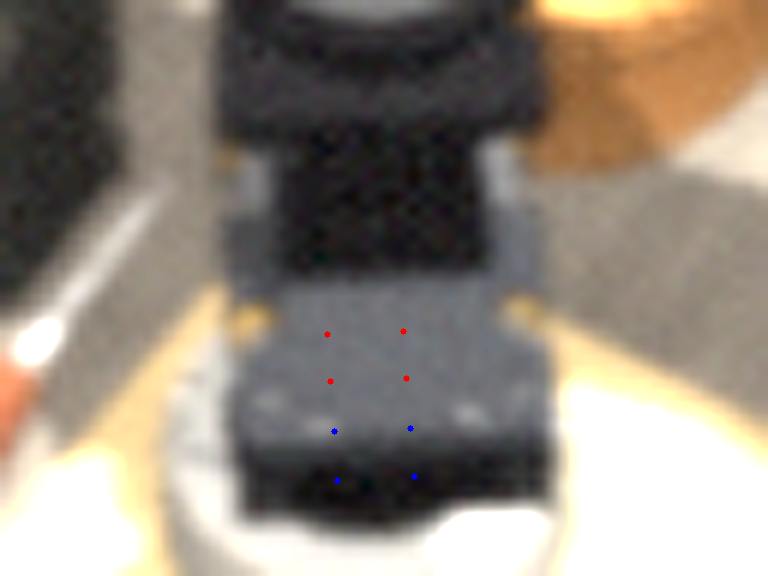

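drive_tool(
  increments=[
    [[0, 0, -0.002], [0.02, 0, 0]],
    [[0, 0, 0], [0, 0, 0]],
    [[0, 0, 0.002], [-0.02, 0, 0]],
    [[0, 0, 0.005], [-0.04, 0, 0]],
    [[0, 0, 0.005], [-0.04, 0, 0]],
    [[0, 0, 0.005], [-0.04, 0, 0]],
    [[0, 0, 0.005], [-0.04, 0, 0]],
    [[0, 0, 0.005], [-0.04, 0, 0]],
    [[0, 0, 0.005], [-0.04, 0, 0]],
  ],
)

```text
time_s: 11.55
tool_pos: [0.5285, -0.0359, 0.0583]
tool_rot: [5.3, 89.7, -19.1]
force: [-1.9, -2.0, 17.3]
grip_width: 0.0156
```

```bash
python3 see.py s9
```

```text
t 11.55 az -24.45 ax [ 0.0054 -0.0019 -1.    ] pos [ 0.5285 -0.0359  0.0583] F [-1.9 -2.  17.3] M [-0.26  0.59 -0.07] w 0.0156 q7 -28.5
```

View pics/s9.png

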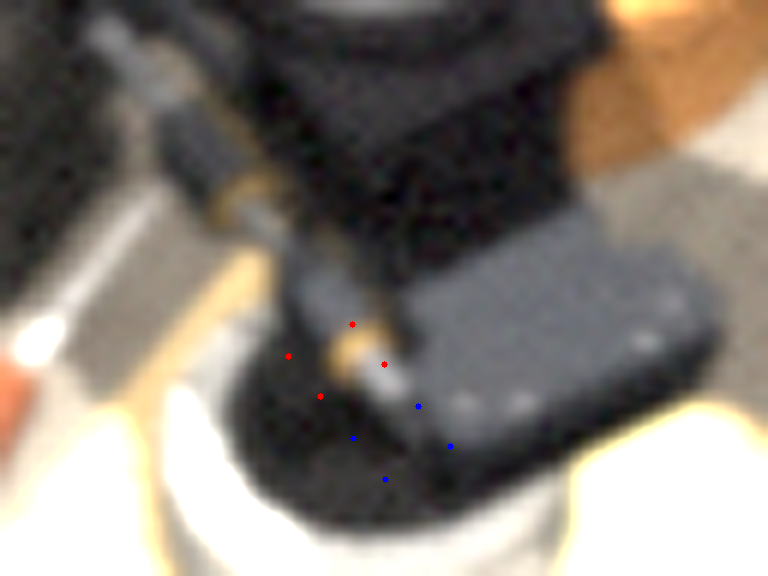

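drive_tool(
  increments=[
    [[0, 0, 0.005], [-0.04, 0, 0]],
    [[0, 0, 0.005], [-0.04, 0, 0]],
    [[0, 0, 0.005], [-0.04, 0, 0]],
    [[0, 0, 0.005], [-0.04, 0, 0]],
    [[0, 0, 0.005], [-0.04, 0, 0]],
    [[0, 0, 0.005], [-0.04, 0, 0]],
    [[0, 0, 0.005], [-0.04, 0, 0]],
    [[0, 0, 0.005], [-0.03, 0, 0]],
    [[0, 0, 0], [0, 0, 0]],
    [[0, 0, 0], [0, 0, 0]],
  ],
)

```text
time_s: 12.6
tool_pos: [0.5301, -0.0361, 0.0583]
tool_rot: [-34.5, 89.7, -21.9]
force: [-2.2, -1.7, 17.2]
grip_width: 0.0158
```

```bash
python3 see.py s10
```

```text
t 12.6 az 12.62 ax [ 0.0056 -0.0022 -1.    ] pos [ 0.5301 -0.0361  0.0583] F [-2.2 -1.7 17.2] M [-0.3   0.48  0.21] w 0.0158 q7 7.3
```

View pics/s10.png

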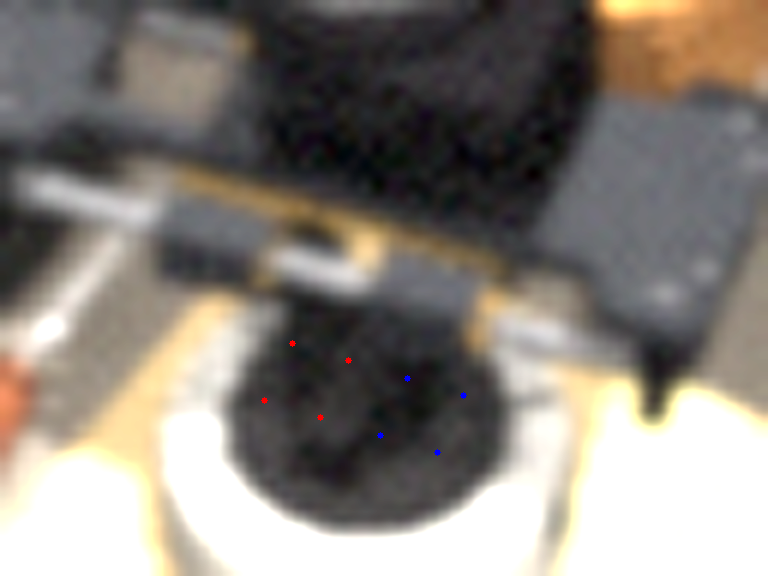

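drive_tool(
  increments=[
    [[0, -0.005, -0.01], [-0.018, 0, 0]],
    [[0, 0, 0], [0, 0, 0]],
    [[0, 0, 0], [0, 0, 0]],
  ],
)

```text
time_s: 12.95
tool_pos: [0.5302, -0.0361, 0.0583]
tool_rot: [-29.7, 89.6, -14.9]
force: [-1.3, -1.6, 17.1]
grip_width: 0.016
```

Run:
```python
from cell import env
from h import *
st(env.get_obs())
```

```text
t 12.95 az 14.76 ax [ 0.0064 -0.0017 -1.    ] pos [ 0.5302 -0.0361  0.0583] F [-1.3 -1.6 17.1] M [-0.14  0.26  0.09] w 0.016 q7 9.4
```

drive_tool(
  increments=[
    [[-0.04, 0, 0], [0, 0, 0]],
    [[0, 0, 0], [0, 0, 0]],
    [[0, 0, 0], [0, 0, 0]],
  ],
  hand=-0.4,
  squeeze=10,
)

```text
time_s: 13.25
tool_pos: [0.5303, -0.0353, 0.0584]
tool_rot: [-15.4, 89.6, -0.7]
force: [4.1, 1.2, 6.5]
grip_width: 0.025
```

drive_tool(
  increments=[
    [[-0.05, 0, 0], [0, 0, 0]],
    [[-0.1, 0, 0], [0, 0, 0]],
    [[-0.4, 0, 0], [0, 0, 0]],
    [[-1, 0, 0], [0, 0, 0]],
    [[-1, 0, 0], [0, 0, 0]],
    [[-1, 0, 0], [0, 0, 0]],
    [[-1, 0, 0], [0, 0, 0]],
    [[0, 0, 0], [0, 0, 0]],
  ],
)

```text
time_s: 14.05
tool_pos: [0.5294, -0.0355, 0.244]
tool_rot: [-25.1, 89.5, -10.3]
force: [0.7, 1.1, 0.0]
grip_width: 0.0261
```

drive_tool(
  increments=[
    [[0, -0.97, -0.25], [0, 0, 0]],
    [[0, -0.97, -0.25], [0, 0, 0]],
    [[0, -0.97, -0.25], [0, 0, 0]],
    [[0, -0.97, -0.25], [0, 0, 0]],
    [[0, -0.97, -0.25], [0, 0, 0]],
    [[0, -0.97, -0.25], [0, 0, 0]],
    [[0, -0.97, -0.25], [0, 0, 0]],
    [[0, -0.97, -0.25], [0, 0, 0]],
    [[0, 0, 0], [0, 0, 0]],
    [[0, 0, 0], [0, 0, 0]],
  ],
)

```text
time_s: 15.05
tool_pos: [0.5273, -0.3567, 0.2365]
tool_rot: [126.5, 89.8, 141.1]
force: [0.2, 0.8, -0.9]
grip_width: 0.0263
```

```bash
python3 look.py 1; python3 fit.py
python3 - <<'E'
from cell import env
from h import *
st(env.get_obs())
for n in("top","scene"):
    c=env.read_camera(n); cv2.imwrite(f"pics/{n}9.png",c["frame"][:,:,::-1])
    r=ring(c,.051,.530,-.035,.041,.049);print(n);print([(2*i-360*(i>90),int(r[i])) for i in range(180) if r[i]<np.median(r)-12])
    I=rect(c,.082,.531,-.0355,.04,400).astype(float)*2;cv2.imwrite(f"pics/e{n}.png",np.clip(I,0,255).astype(np.uint8))
cv2.imwrite("pics/e.png",np.hstack([cv2.imread("pics/etop.png"),cv2.imread("pics/escene.png")]))
E
```

```text
top 90 [ 0.52967291 -0.035874    0.03576657] 0.0003036718393027403
scene 90 [ 0.52535735 -0.03199002  0.03596492] 0.0005753913095586441
t 15.25 az 14.9 ax [-2.e-04  8.e-04 -1.e+00] pos [ 0.529  -0.3542  0.2384] F [-0.1 -0.2  0. ] M [ 0.   -0.08  0.03] w 0.0266 q7 43.0
top
[(2, 199), (4, 201), (6, 206), (8, 200), (10, 195), (12, 187), (14, 181), (16, 196), (20, 208), (22, 197), (24, 194), (26, 205), (34, 207), (36, 207), (42, 200), (44, 183), (46, 178), (48, 191), (-138, 184), (-136, 158), (-134, 157), (-132, 181), (-112, 207), (-110, 202), (-108, 192), (-106, 193), (-78, 192), (-76, 171), (-74, 174), (-72, 189), (-60, 205), (-50, 207), (-48, 196), (-46, 190), (-44, 194), (-42, 193), (-40, 191), (-38, 199), (-32, 204), (-30, 199), (-28, 193), (-26, 196), (-24, 205), (-20, 208), (-18, 189), (-16, 174), (-14, 177), (-12, 190), (-10, 201)]
scene
[(36, 203), (52, 203), (-142, 193), (-140, 177), (-138, 180), (-136, 188), (-134, 197), (-116, 197), (-114, 190), (-112, 187), (-110, 187), (-108, 191), (-106, 199), (-104, 203), (-102, 203), (-100, 204), (-88, 201), (-86, 192), (-84, 177), (-82, 155), (-80, 131), (-78, 112), (-76, 106), (-74, 111), (-72, 125), (-70, 138), (-68, 140), (-66, 137), (-64, 135), (-62, 137), (-60, 157), (-58, 181), (-56, 198)]
```

View pics/r1.png

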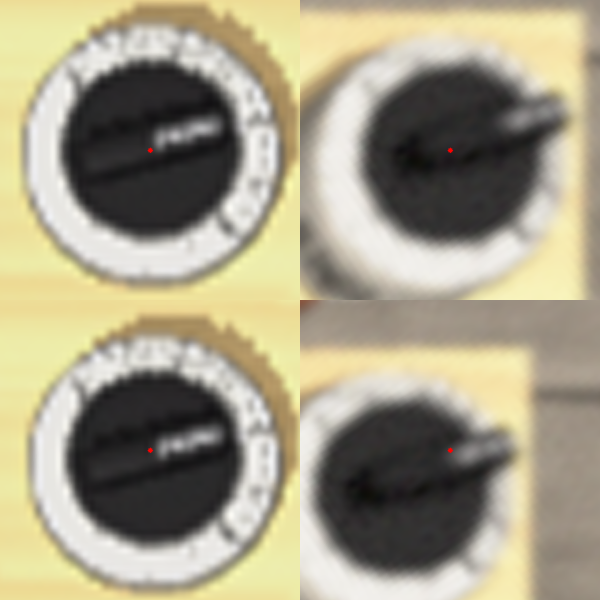

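View pics/e.png

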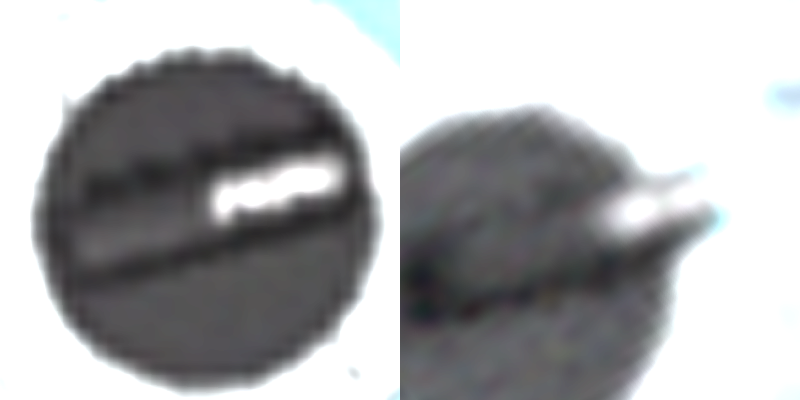

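View pics/top9.png

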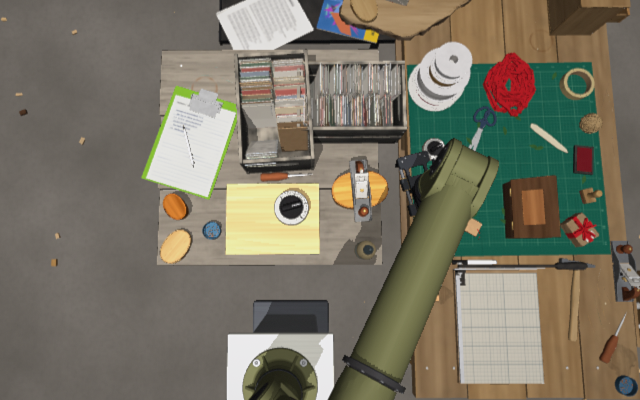

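Run:
```python
import cv2,numpy as np
from cell import env
for n,(u0,v0,u1,v1) in(("top",(265,180,320,235)),("scene",(292,192,345,243))):
  for k in "09":
    f=cv2.imread(f"pics/{n}{k}.png");h=cv2.cvtColor(f,cv2.COLOR_BGR2HSV)[v0:v1,u0:u1]
    cs,_=cv2.findContours((h[...,1]<60).astype(np.uint8),0,1);e=cv2.fitEllipse(cv2.convexHull(max(cs,key=cv2.contourArea)));print(n,k,np.round(e[0],2),np.round(e[1],2))
print(env.sign_off())
```

```text
top 0 [25.75 26.98] [34.52 34.62]
top 9 [25.89 27.32] [34.39 34.7 ]
scene 0 [25.74 10.1 ] [54.67 66.9 ]
scene 9 [25.71  9.98] [54.59 67.33]
the job is handed in; nothing more can be done
None
```

I wound the bell timer past the 30 minute mark, turned it back to 20 minutes, let go and handed the job in at about 15 s.

- **Winding:** I gripped the dial bar with the fingertips on the dial, pressing with 17–21.5 N at each reading. I wound it clockwise from about 8.5 minutes to about 31.7 minutes, short of the stop. That peak comes from the measured tool angle (about 31.4 minutes) plus a last commanded 2.4° turn. I did not see it on camera, because the gripper hid the pointer.
- **Final setting:** After I let go and backed the arm away, the top camera put the pointer at about 120.6°, or about 20.1 minutes. The gripper read 120° just before release.
- **Timer position:** The minute marks lie at the same angles as before to about 1°, so the case did not spin. In the top view the case outline moved about 0.4 pixel, roughly 1 mm, so it may have slid that far.
- **Other things:** The last top view shows the rest of the bench as it was, with the arm touching nothing.
- **Checks that disagreed:** The two cameras placed the dial axis about 6 mm apart at first. I used the position felt through the grip instead, which fell between them. The scene-camera check of the case outline did not isolate the case, so it says nothing.

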